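# Lift the boiled eggs out of the egg cooker

## Robot

A 7-joint arm with a two-finger parallel gripper is mounted at the origin on the work surface; the furniture and walls round the work are solid. World frame = base frame: x ahead of the robot, y to its left, z up, the work surface at z = 0. Lengths are in m, angles in rad, forces in N, time in s.
With the tool pointing down it reaches from about 0.4 to 0.85 m from the base axis. Payload 10.4 kg.
Tool frame: the origin (TCP) lies midway between the tips of the shut fingers; the grasp point (between the pads) lies 19 mm behind it; z points along the fingers, y is the line along which they close (so a half turn about z gives the same grasp; the last joint's range is limited). The gripper opens to 87 mm and grips with 3 to 60 N. Pads are 19 mm wide; open, the fingers measure 117 mm over their backs; the gripper's body (75 mm by 190 mm) begins 51 mm behind the grasp point.
Start: joints at [-1.343, 0.332, -0.065, 1.46, 0.022, 1.35, -0.088], TCP at [0.155, 0.605, 0.223] pointing down, gripper open.
Joint ranges: [-2.6, 2.6], [-0.5, 2.12], [-1.47, 1.34], [0.16, 2.42], [-1.27, 4.41], [0.06, 2.06], [-2.6, 2.6]. Speed limits (rad/s): [2.22, 2.22, 2.79, 2.79, 3.14, 3.14, 3.14].

## Interface

Orientations are given as a rotation vector (axis times angle).
In Python, from workcell import env gives the robot as it stands. The module is installed in compiled form; this text tells all that it offers.
- The arm moves only by the tool move_arm, never from a script. Its argument "moves" is a list that holds one entry, the list of rows, each a list of 7 numbers: the shift along the tool's x, y, z in m, then the turn, a rotation vector about the tool's x, y, z in degrees, then the finger opening in m, from 0 to 0.087. A call has 1 to 12 rows; each row is the pose to reach, as a shift and turn from the pose commanded when the call began, along the tool's axes at that moment; what a row does not reach only later rows make up. A row lasts 1/8 s, in which the tool goes at most 62.5 mm and 10.7 degrees, less where a joint would pass 70% of its speed; a pose out of reach is approached as far as the arm can. A call with a gripper value outside its range is refused whole. The fingers move at their own pace and stop on an object; "newtons" is the grip in N (left out, the last holds). Time passes only in rows, so rows that repeat a pose let the fingers close. It gives the time, the measured TCP pose, the force, the opening and the grip force at its end, in the units of the state.
- env.get_state(): the state, without advancing time (a new reading comes with each control period).
- env.read_camera(name): name is "side" or "top"; returns the picture (400x640x3 uint8, blue, green, red); there is no depth.
- env.camera_info(name): a dict with "fx", "fy", "cx", "cy" (pixels), "xyz" and "orientation" of the camera in the world. Camera axes: x right, y down, z forward; pixel columns grow to the right and rows downward; lengths in m; the calibration is good to about 2 mm. A picture is of the moment at which its call begins. camera_info takes no time and is no camera call.
- env.close_job(): hands the job in; it is judged then, once.
The state is a dict: "t": time; "q": joint angles; "dq": joint speeds; "joint_efforts": joint torques, N m; "position": TCP position; "ee_rot": TCP orientation; "ft_force": force on the tool from outside, world axes, zero at the start; "moment": the same for the moment, N m; "finger_gap": opening from 0.0 (shut) to 1.0 (fully open); "grip_force": force on a finger pad.
Only numpy, scipy, OpenCV 4.12 (cv2) and the standard library are available. Lean on these libraries where they do the work, as an engineer would, in place of code of your own. Each camera call takes 0.05 s, during which the arm holds its last target. There are 200 camera calls.

## Task

The eggs in the egg cooker are done: take the clear lid off by its knob and set it down flat inside the raised rim of the round wooden trivet, without dropping it. Then lift the wire rack out of the cooker by its black grip with all three eggs staying in their places, and finish while still holding it up: level, still and straight above the cooker, its feet at least 6 cm higher than the cooker's rim. Leave the tea box and the tin where they are.

Things in the scene. Friction and masses are not known exactly. Their poses are not given: they have to be found in the camera images.
- cooker: white round egg cooker, 163 mm across (184 mm over the two black side lugs at its +y and -y), fixed; origin under its centre, z up, the switch at its -x side. Its open pan has a flat floor 46 mm above the worktop; the rack stands on this floor inside the wall (68 mm inner radius, rack 64 mm). The lid stands on a ledge 58 mm above the worktop, within a lip of 77 mm inner radius that rises to 64 mm
- cooker_rim (a point): centre of the cooker's mouth at the height of its highest rim, 64 mm above the worktop
- lid: loose clear plastic dome lid, 149 mm outer diameter, 3 mm wall, 108 mm high plus a black knob of 38 mm; about 0.18 kg. Origin at the centre of its open lower edge, z up. At the start it covers rack and eggs; the rack's grip reaches up to 97 mm above the lid's lower edge, so the lid must rise at least 0.11 m straight up before it moves sideways
- lid_knob (a point): centre of the gripping part of the lid's black round knob (26 mm diameter, straight part 20 mm high), on the lid's axis 132 mm above its lower edge and 24 mm above the top of the dome, 14 mm below the knob's top
- trivet_floor (a point): centre of the inner floor of the fixed round wooden trivet, 6.5 mm above the worktop. Its raised rim has 81 mm inner and 88.5 mm outer radius and stands 9.5 mm above this floor. Standing in it, the lid has its lower edge at this height, within 6 mm of the centre
- rack: loose stainless wire egg rack, 129 mm diameter, about 0.15 kg empty and 0.32 kg with the eggs. Origin at the centre between its feet, at their lower ends; z up. Wire plane 17 mm up, three round egg seats on a circle of 38 mm radius, at 0, 120 and 240 degrees from its x axis, a thin stem in the middle with the black grip on top
- rack_grip (a point): centre of the rack's black grip, on its axis 94 mm above its feet: an upright block 32 mm along the rack's x, 14 mm along its y (pinch it across y), 30 mm high. It turns with the rack: the yaw of this entry is the yaw of the rack. The egg tops are about 30 mm below this point
- egg_0_center (a point): centre of a brown hen's egg, 56 mm high and 43 mm thick, blunt end up, 58 g, loose in the rack
- seat_0 (a point): where the centre of egg 0 lies when it sits in its round wire seat of the rack (35 mm wide)
- egg_1_center (a point): centre of a brown hen's egg, 56 mm high and 43 mm thick, blunt end up, 58 g, loose in the rack
- seat_1 (a point): where the centre of egg 1 lies when it sits in its round wire seat of the rack (35 mm wide)
- egg_2_center (a point): centre of a brown hen's egg, 56 mm high and 43 mm thick, blunt end up, 58 g, loose in the rack
- seat_2 (a point): where the centre of egg 2 lies when it sits in its round wire seat of the rack (35 mm wide)
- tea_box: cardboard tea box, 73 x 132 x 77 mm, loose, its long side about along x, between cooker and trivet; leave it. Origin under its centre
- tin: food tin, 75 mm across and 58 mm high, loose, in front of the tea box; leave it. Origin under its centre

How it is judged:
By the outcome, as a careful person would: the job done as asked, in the order asked, and still so for the second after the job is handed in, while the arm keeps its last pose, push and grip.
It also fails if it takes over 58 s, if anything falls off the work surface, if the arm or the gripper's body presses on something with over 40 N, if the wrist force passes 120 N, or if a joint passes its speed limit or range.

## Working session

There is one attempt and no reset: what is moved stays moved. The work goes in short steps, Python scripts to look and compute and a tool call to move; the robot and the scene stay as the last step left them, time stands still between calls to the robot, and variables do not carry over. Pictures are saved under pics/ and viewed, at most 11 in all, crops included, and the job is handed in when it is done.

Besides the shell and the picture viewer there is one more tool, called after "Emit:" as a command line: name --argument value ..., lists and objects as JSON in quotes. move_arm: Moves the arm, as the interface text tells. Its arguments: {"type":"object","properties":{"moves":{"type":"array","items":{"type":"array","items":{"type":"array","items":{"type":"number"}}}},"newtons":{"type":"number"}},"required":["moves"]}

```bash
mkdir -p pics; python3 - <<'E'
from workcell import env
import cv2,numpy as np
s=env.get_state();print(s['t'],s['position'],s['ee_rot'],s['finger_gap'])
for n in('top','side'):
    print(env.camera_info(n)); cv2.imwrite(f'pics/{n}0.png',env.read_camera(n))
E
```

```text
0.0 [0.1550043  0.60506711 0.22175624] [-3.92868344e-01 -3.11682269e+00  2.23344395e-03] 0.9987138350282194
{'fx': 400.8693309974835, 'fy': 400.8693309974835, 'cx': 323.6858631115108, 'cy': 200.17209004462603, 'xyz': array([ 0.32557437, -0.02000104,  1.04704478]), 'orientation': array([-2.15242539,  2.07456131, -0.20900763])}
{'fx': 386.998742874212, 'fy': 386.998742874212, 'cx': 322.9181455513367, 'cy': 202.75589286555217, 'xyz': array([ 0.43711805, -0.74122183,  0.57876691]), 'orientation': array([-2.11607839,  0.10944627, -0.06750629])}
```

View pics/top0.png

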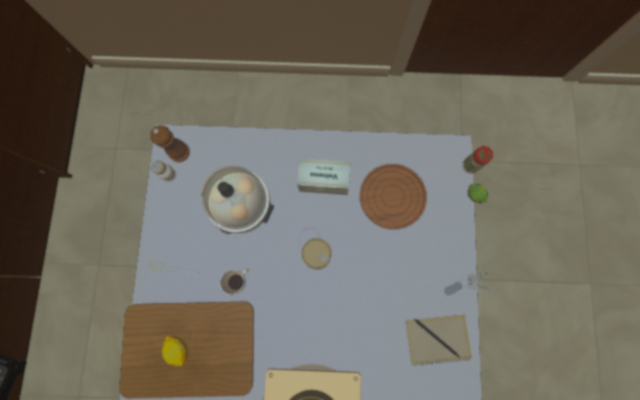

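View pics/side0.png

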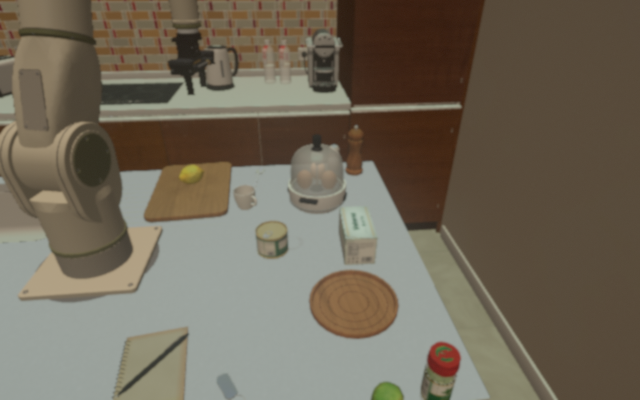

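The top view shows the cooker around (236,200) with the black knob at (226,188), the tea box at (325,175), the trivet at (393,196) and the tin at (316,253). In the side view the knob is at (317,142), the cooker at (317,190), the trivet at (354,302), the tea box at (357,235) and the tin at (272,238).

```bash
cat > h.py <<'E'
from workcell import env
import cv2,numpy as np
from scipy.spatial.transform import Rotation as R
def ray(n,p):
    c=env.camera_info(n);d=np.array([(p[0]-c['cx'])/c['fx'],(p[1]-c['cy'])/c['fy'],1])
    d=R.from_rotvec(c['orientation']).apply(d);return np.array(c['xyz']),d/np.linalg.norm(d)
def plane(n,p,z):
    o,d=ray(n,p);return o+d*(z-o[2])/d[2]
def tri(a,b):
    o,d=ray('top',a);p,e=ray('side',b)
    t=np.linalg.lstsq(np.c_[d,-e],p-o,rcond=None)[0];u,v=o+d*t[0],p+e*t[1];return (u+v)/2,np.linalg.norm(u-v)
def proj(n,P):
    c=env.camera_info(n);q=R.from_rotvec(c['orientation']).inv().apply(np.array(P)-c['xyz'])
    return np.array([c['cx']+c['fx']*q[0]/q[2],c['cy']+c['fy']*q[1]/q[2]])
def blobs(m,x0,y0,x1,y1,amin=15):
    w=np.zeros_like(m);w[y0:y1,x0:x1]=m[y0:y1,x0:x1]
    n,l,s,c=cv2.connectedComponentsWithStats(w)
    return [(l==i,s[i],c[i]) for i in range(1,n) if s[i][4]>=amin]
def delta(xyz,yaw=None):
    s=env.get_state();r=R.from_rotvec(s['ee_rot']);return r.inv().apply(np.array(xyz)-s['position'])
E
python3 - <<'E'
from h import *
T=cv2.imread('pics/top0.png');S=cv2.imread('pics/side0.png')
def dark(I): return (I.max(2)<60).astype(np.uint8)
for n,I,b in(('top',T,(195,155,280,240)),('side',S,(285,125,350,215))):
    for m,s,c in blobs(dark(I),*b,amin=5): print(n,'dark',s,c.round(1))
def wood(I):
    h=cv2.cvtColor(I,cv2.COLOR_BGR2HSV);return ((h[...,1]>90)&((h[...,0]<20)|(h[...,0]>170))).astype(np.uint8)
for n,I,b in(('top',T,(350,155,440,240)),('side',S,(300,262,405,345))):
    m,s,c=max(blobs(wood(I),*b),key=lambda k:k[1][4])
    cn=max(cv2.findContours(m.astype(np.uint8),0,1)[0],key=len);e=cv2.fitEllipse(cv2.convexHull(cn))
    pts=np.array([plane(n,p,.016)[:2] for p in cv2.convexHull(cn)[:,0].astype(float)])
    (cc),r=cv2.minEnclosingCircle(pts.astype(np.float32));print(n,'trivet',s,e,cc,r,pts.min(0),pts.max(0),plane(n,e[0],.012))
cv2.imwrite('pics/c.png',np.hstack([cv2.resize(T[155:240,195:280],(400,400),interpolation=2),cv2.resize(S[125:215,275:365],(400,400),interpolation=2)]))
E
```

```text
top dark [222 186  10  10  62] [227.2 190.9]
side dark [312 134  10  16 120] [316.5 141.4]
side dark [302 200  13   3  14] [307.8 200.9]
top trivet [ 361  165   65   63 3240] ((392.739990234375, 196.13821411132812), (62.773719787597656, 65.4217529296875), 114.33692932128906) (0.5545348525047302, -0.19289231300354004) 0.08594922721385956 [ 0.47078135 -0.27798639] [ 0.63867785 -0.10930907] [ 0.5539861  -0.19375632  0.012     ]
side trivet [ 310  271   88   67 4584] ((353.44384765625, 303.7901916503906), (66.53437805175781, 87.35343933105469), 96.83966827392578) (0.5568692088127136, -0.19820576906204224) 0.08905895799398422 [ 0.47237946 -0.28715971] [ 0.64292368 -0.11027775] [ 0.55722578 -0.20321225  0.012     ]
```

View pics/c.png

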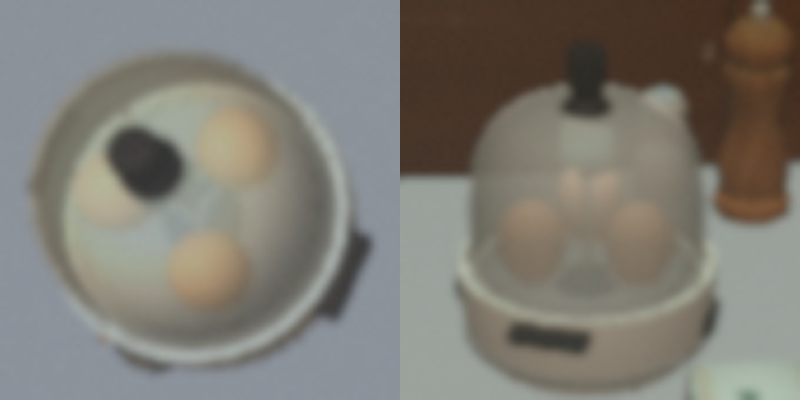

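The crops show the knob as a clean dark blob in both views, with three eggs under the dome. The lug is at lower right and the switch at the bottom in the top view.

```bash
python3 - <<'E'
from h import *
print('knob',tri((227.2,190.9),(316.5,141.4)),plane('top',(227.2,190.9),.188))
T=cv2.imread('pics/top0.png');S=cv2.imread('pics/side0.png')
# eggs
for n,I,b in(('top',T,(195,155,280,240)),('side',S,(285,150,350,195))):
    h=cv2.cvtColor(I,cv2.COLOR_BGR2HSV);print([ (s[4],c.round(1)) for m,s,c in blobs(((h[...,1]>65)&(h[...,0]<22)&(h[...,2]>110)).astype(np.uint8),*b)])
# tea box, tin rough
print('tin',plane('top',(316,253),.058),'box',[plane('top',p,.077).round(3) for p in((299,162),(350,162),(350,187),(299,187))])
E
```

```text
knob (array([0.51763043, 0.19917938, 0.18953519]), np.float64(0.008648770118126365)) [0.51353965 0.19933413 0.188     ]
[(np.int32(90), array([247.3, 184.5])), (np.int32(157), array([239.2, 212.9]))]
[(np.int32(20), array([302.4, 174.6]))]
tin [0.39423441 0.00165334 0.058     ] box [array([0.619, 0.053, 0.077]), array([ 0.624, -0.075,  0.077]), array([ 0.559, -0.077,  0.077]), array([0.554, 0.05 , 0.077])]
```

```bash
python3 - <<'E'
from h import *
s=env.get_state();print(R.from_rotvec(s['ee_rot']).as_matrix().round(3),s['q'],delta([.56,.22,.30]))
E
```

```text
[[-0.969  0.248 -0.   ]
 [ 0.248  0.969 -0.001]
 [-0.    -0.001 -1.   ]] [-1.3426122   0.3327875  -0.06470889  1.46088098  0.02160264  1.34986041
 -0.08849325] [-0.4878822  -0.2726804  -0.07779958]
```

Emit:
move_arm --moves '[[[-0.02, -0.015, -0.04, 0, 0, 0, 0.087], [-0.06, -0.04, -0.08, 0, 0, 0, 0.087], [-0.1, -0.07, -0.1, 0, 0, 0, 0.087], [-0.15, -0.1, -0.1, 0, 0, 0, 0.087], [-0.2, -0.135, -0.1, 0, 0, 0, 0.087], [-0.25, -0.17, -0.1, 0, 0, 0, 0.087], [-0.3, -0.205, -0.1, 0, 0, 0, 0.087], [-0.35, -0.24, -0.1, 0, 0, 0, 0.087], [-0.4, -0.27, -0.1, 0, 0, 0, 0.087], [-0.435, -0.293, -0.1, 0, 0, 0, 0.087], [-0.45, -0.303, -0.1, 0, 0, 0, 0.087], [-0.451, -0.304, -0.1, 0, 0, 0, 0.087]]]'

```text
t: 1.6
position: [0.5166, 0.1988, 0.3222]
ee_rot: [-0.395, -3.116, 0.001]
ft_force: [-1.1, -0.1, 0.2]
finger_gap: 0.997
grip_force: 0.0
```

Emit:
move_arm --moves '[[[0, 0, 0.03, 0, 0, 0, 0.07], [0, 0, 0.07, 0, 0, 0, 0.07], [0, 0, 0.095, 0, 0, 0, 0.07], [0, 0, 0.105, 0, 0, 0, 0.07], [0, 0, 0.105, 0, 0, 0, 0.07]]]'

```text
t: 2.22
position: [0.5159, 0.2001, 0.2176]
ee_rot: [-0.39, -3.117, -0.0]
ft_force: [-0.6, -0.6, -0.2]
finger_gap: 0.806
grip_force: 0.0
```

```bash
python3 - <<'E'
from h import *
S=env.read_camera('side');T=env.read_camera('top')
cv2.imwrite('pics/c2.png',np.hstack([cv2.resize(T[140:230,180:270],(400,400),interpolation=2),cv2.resize(S[90:180,270:360],(400,400),interpolation=2)]))
p=env.get_state()['position'];print(p,proj('side',p),proj('top',p))
d=(S.max(2)<60).astype(np.uint8);print([(s,c) for m,s,c in blobs(d,300,120,335,160,5)])
E
```

```text
[0.51675741 0.19982519 0.21874796] [314.45235853 131.05888166] [223.67998838 186.19561461]
[(array([307, 120,  16,  30, 340], dtype=int32), array([314.27941176, 132.33235294]))]
```

View pics/c2.png

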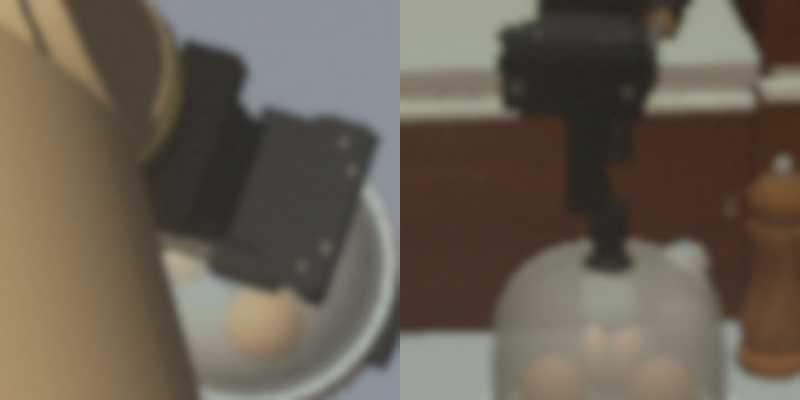

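The side crop shows the fingers straddling the knob line, with their midpoint at about pixel 315. The knob axis is at about 316.8, so I shift about 4 mm in +x, go down and close.

Emit:
move_arm --moves '[[[-0.004, 0.001, 0, 0, 0, 0, 0.06], [-0.004, 0.001, 0.015, 0, 0, 0, 0.06], [-0.004, 0.001, 0.03, 0, 0, 0, 0.06], [-0.004, 0.001, 0.042, 0, 0, 0, 0.06], [-0.004, 0.001, 0.047, 0, 0, 0, 0.06], [-0.004, 0.001, 0.047, 0, 0, 0, 0.045]]]' --newtons 15

```text
t: 3.08
position: [0.5205, 0.199, 0.1702]
ee_rot: [-0.393, -3.116, 0.0]
ft_force: [0.2, -0.2, -0.4]
finger_gap: 0.634
grip_force: 0.0
```

Emit:
move_arm --moves '[[[0, 0, 0, 0, 0, 0, 0.03], [0, 0, 0, 0, 0, 0, 0.025], [0, 0, 0, 0, 0, 0, 0.02], [0, 0, 0, 0, 0, 0, 0.015], [0, 0, 0, 0, 0, 0, 0.01]]]' --newtons 15

```text
t: 3.7
position: [0.5215, 0.2013, 0.1721]
ee_rot: [0.39, 3.115, 0.006]
ft_force: [-0.6, 5.4, 5.5]
finger_gap: 0.283
grip_force: 15.9
```

Emit:
move_arm --moves '[[[0, 0, 0, 0, 0, 0, 0.01], [0, 0, 0, 0, 0, 0, 0.01], [0, 0, -0.005, 0, 0, 0, 0.01], [0, 0, -0.01, 0, 0, 0, 0.01], [0, 0, -0.02, 0, 0, 0, 0.01], [0, 0, -0.02, 0, 0, 0, 0.01]]]' --newtons 30

```text
t: 4.45
position: [0.5211, 0.1988, 0.1915]
ee_rot: [0.394, 3.116, 0.001]
ft_force: [1.6, 0.7, -1.9]
finger_gap: 0.281
grip_force: 30.0
```

```bash
python3 - <<'E'
from h import *
s=env.get_state();print(s['t'],s['position'],s['ee_rot'],s['ft_force'],s['moment'],s['finger_gap'])
S=env.read_camera('side')
cv2.imwrite('pics/c3.png',cv2.resize(S[80:220,260:380],(514,600),interpolation=2))
E
```

```text
4.45 [0.52113008 0.19881237 0.19145973] [3.93540817e-01 3.11580578e+00 9.05587806e-04] [ 1.6294703   0.73910468 -1.8909665 ] [ 0.00150681 -0.01427499  0.02205434] 0.2811275177941224
```

View pics/c3.png

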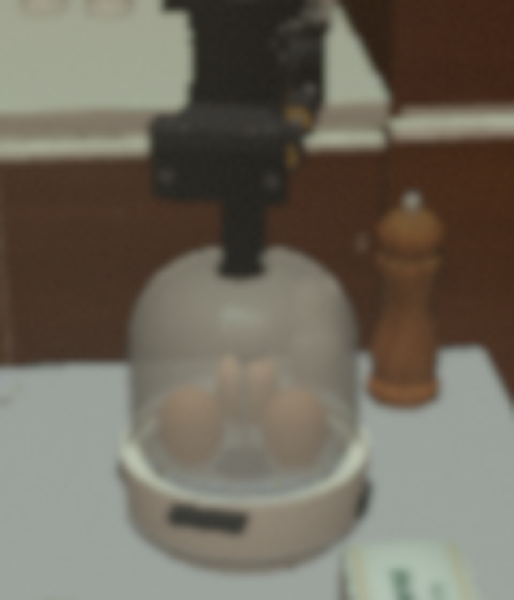

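The lid is in the grip and upright, with its axis at about pixel 316.5 under the fingers. Next I raise it and carry it over.

Emit:
move_arm --moves '[[[0, 0, -0.01, 0, 0, 0, 0.01], [0, 0, -0.03, 0, 0, 0, 0.01], [0, 0, -0.055, 0, 0, 0, 0.01], [0, 0, -0.08, 0, 0, 0, 0.01], [0, 0, -0.1, 0, 0, 0, 0.01], [0, 0, -0.115, 0, 0, 0, 0.01], [-0.003, -0.007, -0.12, 0, 0, 0, 0.01], [-0.009, -0.025, -0.12, 0, 0, 0, 0.01], [-0.018, -0.05, -0.12, 0, 0, 0, 0.01], [-0.03, -0.085, -0.12, 0, 0, 0, 0.01], [-0.043, -0.12, -0.12, 0, 0, 0, 0.01], [-0.055, -0.155, -0.12, 0, 0, 0, 0.01]]]' --newtons 35

```text
t: 6.0
position: [0.5349, 0.0322, 0.3097]
ee_rot: [-0.395, -3.115, 0.001]
ft_force: [0.6, 0.6, -1.7]
finger_gap: 0.279
grip_force: 34.8
```

Emit:
move_arm --moves '[[[-0.013, -0.037, 0, 0, 0, 0, 0.01], [-0.027, -0.075, 0, 0, 0, 0, 0.01], [-0.04, -0.113, 0, 0, 0, 0, 0.01], [-0.053, -0.15, 0, 0, 0, 0, 0.01], [-0.065, -0.183, 0, 0, 0, 0, 0.01], [-0.073, -0.206, 0, 0, 0, 0, 0.01], [-0.077, -0.217, 0, 0, 0, 0, 0.01], [-0.078, -0.219, 0, 0, 0, 0, 0.01], [-0.078, -0.219, 0.02, 0, 0, 0, 0.01], [-0.078, -0.219, 0.05, 0, 0, 0, 0.01], [-0.078, -0.219, 0.08, 0, 0, 0, 0.01], [-0.078, -0.219, 0.09, 0, 0, 0, 0.01]]]'

```text
t: 7.5
position: [0.556, -0.1948, 0.2188]
ee_rot: [-0.39, -3.115, -0.001]
ft_force: [0.7, 0.2, -1.8]
finger_gap: 0.276
grip_force: 34.8
```

```bash
python3 - <<'E'
from h import *
s=env.get_state();print(s['t'],s['position'],s['ee_rot'],s['ft_force'],s['moment'],s['finger_gap'])
S=env.read_camera('side');T=env.read_camera('top');cv2.imwrite('pics/s4.png',S);cv2.imwrite('pics/t4.png',T)
cv2.imwrite('pics/c4.png',np.hstack([cv2.resize(T[140:260,330:450],(400,400),interpolation=2),cv2.resize(S[180:350,270:440],(400,400),interpolation=2)]))
p=s['position'];print(proj('side',p),proj('top',p))
E
```

```text
7.5 [ 0.55601677 -0.19476124  0.21881079] [-3.90001699e-01 -3.11452122e+00 -1.29898322e-03] [ 0.74209764  0.17829155 -1.77000311] [ 0.01522175 -0.0147498  -0.00321784] 0.2760690868300058
[357.3805052  213.41098105] [409.53086383 174.9310506 ]
```

View pics/c4.png

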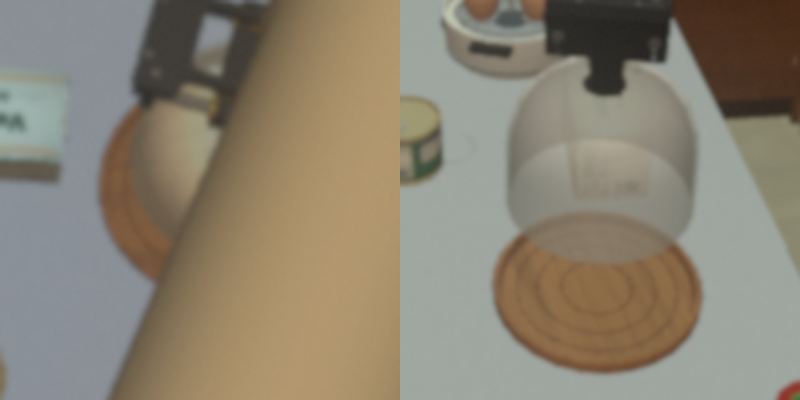

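The side crop shows the lid held upright above the trivet, with its edges at 507–695 and the trivet at 493–702. I check the perspective before lowering it.

```bash
python3 - <<'E'
from h import *
p=env.get_state()['position'];b=p-[0,0,.113]
w=np.linspace(0,2*np.pi,200);ring=lambda c,r,z:np.array([proj('side',[c[0]+r*np.cos(a),c[1]+r*np.sin(a),z]) for a in w])
q=lambda P:(P.min(0).round(1),P.max(0).round(1))
f=lambda P:[(v-[270,180])*2.353+[400,0] for v in P]
print('lid base pred',f(q(ring(b,.0745,b[2]))),'trivet pred',f(q(ring((.557,-.194),.0885,.016))))
S=cv2.imread('pics/side0.png');h=cv2.cvtColor(S,cv2.COLOR_BGR2HSV)
E
```

```text
lid base pred [array([504.9438, 140.9447]), array([694.5956, 265.6537])] trivet pred [array([489.414 , 209.8876]), array([700.7134, 364.9503])]
```

Emit:
move_arm --moves '[[[-0.002, -0.001, 0.01, 0, 0, 0, 0.01], [-0.002, -0.001, 0.03, 0, 0, 0, 0.01], [-0.002, -0.001, 0.05, 0, 0, 0, 0.01], [-0.002, -0.001, 0.07, 0, 0, 0, 0.01], [-0.002, -0.001, 0.082, 0, 0, 0, 0.01], [-0.002, -0.001, 0.088, 0, 0, 0, 0.01], [-0.002, -0.001, 0.091, 0, 0, 0, 0.01], [-0.002, -0.001, 0.093, 0, 0, 0, 0.01], [-0.002, -0.001, 0.095, 0, 0, 0, 0.01], [-0.002, -0.001, 0.095, 0, 0, 0, 0.01]]]'

```text
t: 8.85
position: [0.5584, -0.1977, 0.1256]
ee_rot: [0.393, 3.117, 0.0]
ft_force: [-0.7, -0.2, -2.2]
finger_gap: 0.275
grip_force: 34.8
```

```bash
python3 - <<'E'
from h import *
s=env.get_state();print(s['t'],s['position'],s['ft_force'],s['moment'])
S=env.read_camera('side');T=env.read_camera('top');cv2.imwrite('pics/s5.png',S)
cv2.imwrite('pics/c5.png',np.hstack([cv2.resize(S[200:350,270:420],(600,600),interpolation=2)]))
p=s['position'];b=p-[0,0,.113]
w=np.linspace(0,2*np.pi,200);ring=lambda c,r,z:np.array([proj('side',[c[0]+r*np.cos(a),c[1]+r*np.sin(a),z]) for a in w])
f=lambda P:[(v-[270,200])*4 for v in (P.min(0),P.max(0))]
print(f(ring(b,.0745,b[2])),f(ring((.558,-.196),.0885,.016)))
E
```

```text
8.85 [ 0.55841263 -0.1977268   0.1255636 ] [-0.65420612 -0.21132588 -2.16029775] [ 0.04300566 -0.02083742 -0.02650741]
[array([183.95848522, 303.50754584]), array([486.24379412, 526.98951153])] [array([154.43161128, 279.09883418]), array([514.18873365, 543.970946  ])]
```

View pics/c5.png

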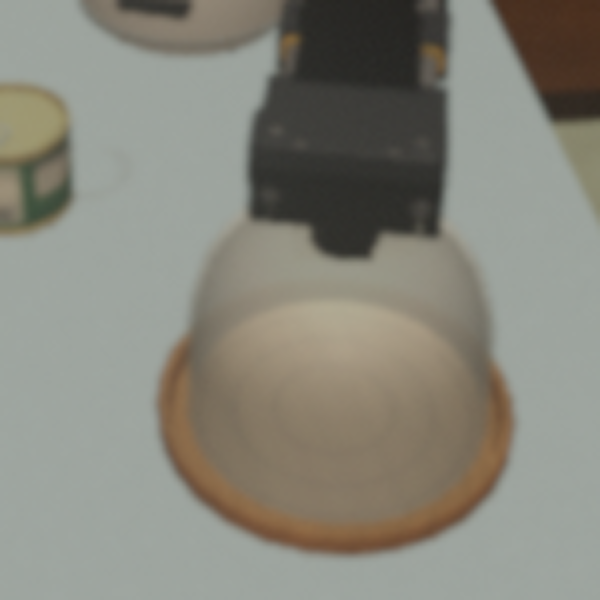

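The side view shows the lid's edge (187–491) inside the trivet's rim (158–514), about 1.5 mm to the right. It is already below the rim's top with no contact, so I lower it gently.

Emit:
move_arm --moves '[[[0.001, 0.001, 0.001, 0, 0, 0, 0.01], [0.001, 0.001, 0.003, 0, 0, 0, 0.01], [0.001, 0.001, 0.005, 0, 0, 0, 0.01], [0.001, 0.001, 0.006, 0, 0, 0, 0.01], [0.001, 0.001, 0.006, 0, 0, 0, 0.01]]]'

```text
t: 9.57
position: [0.558, -0.1963, 0.1198]
ee_rot: [0.392, 3.116, 0.001]
ft_force: [-0.3, 2.6, 3.0]
finger_gap: 0.279
grip_force: 34.9
```

Emit:
move_arm --moves '[[[0, 0.001, -0.001, 0, 0, 0, 0.01], [0, 0.002, -0.001, 0, 0, 0, 0.01], [0, 0.002, -0.001, 0, 0, 0, 0.01]]]'

```text
t: 9.95
position: [0.558, -0.1946, 0.1203]
ee_rot: [-0.393, -3.117, 0.0]
ft_force: [0.7, -1.0, -1.9]
finger_gap: 0.278
grip_force: 34.8
```

```bash
python3 - <<'E'
from h import *
s=env.get_state();print(s['t'],s['position'],s['ft_force'],s['moment'])
S=env.read_camera('side');cv2.imwrite('pics/s6.png',S)
cv2.imwrite('pics/c6.png',cv2.resize(S[270:350,295:415],(800,533),interpolation=2))
E
```

```text
9.95 [ 0.55804515 -0.19459516  0.12034967] [ 0.70473507 -1.03136595 -1.89259958] [-0.16702332  0.05039202 -0.01504784]
```

View pics/c6.png

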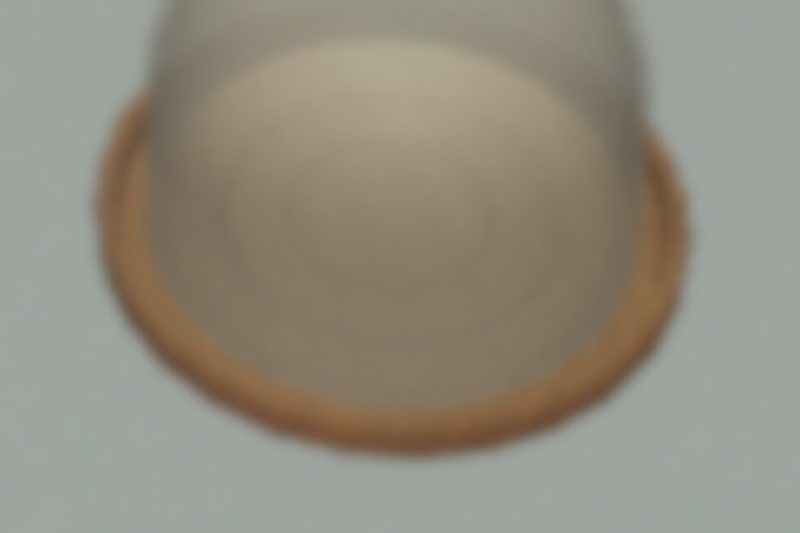

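The lid sits inside the rim, concentric with the floor rings: gaps of 47 px left and 45 px right, centre at about 394. I set it down, release it and retreat.

Emit:
move_arm --moves '[[[0, 0, 0.001, 0, 0, 0, 0.01], [0, 0, 0.001, 0, 0, 0, 0.02], [0, 0, 0.001, 0, 0, 0, 0.035], [0, 0, 0.001, 0, 0, 0, 0.055], [0, 0, 0.001, 0, 0, 0, 0.055], [0, 0, 0.001, 0, 0, 0, 0.055], [0, 0, -0.01, 0, 0, 0, 0.055], [0, 0, -0.03, 0, 0, 0, 0.055], [0, 0, -0.06, 0, 0, 0, 0.06], [0, 0, -0.1, 0, 0, 0, 0.06], [0, 0, -0.14, 0, 0, 0, 0.06], [0, 0, -0.155, 0, 0, 0, 0.06]]]' --newtons 10

```text
t: 11.5
position: [0.5588, -0.1952, 0.2787]
ee_rot: [0.393, 3.113, -0.0]
ft_force: [-0.1, -0.8, 0.3]
finger_gap: 0.688
grip_force: 0.0
```

```bash
python3 - <<'E'
from h import *
S=env.read_camera('side');T=env.read_camera('top');cv2.imwrite('pics/s7.png',S);cv2.imwrite('pics/t7.png',T)
cv2.imwrite('pics/c7.png',np.vstack([np.hstack([cv2.resize(T[155:240,195:280],(400,400),interpolation=2),cv2.resize(S[125:215,275:365],(400,400),interpolation=2)]),np.hstack([cv2.resize(S[200:350,270:420],(200,200)),np.zeros((200,600,3),np.uint8)])]))
for n,I,b in(('top',T,(200,160,275,235)),('side',S,(290,150,345,200))):
    h=cv2.cvtColor(I,cv2.COLOR_BGR2HSV)
    print(n,'eggs',[(s[4],c.round(1)) for m,s,c in blobs(((h[...,1]>85)&(h[...,0]<22)&(h[...,2]>90)).astype(np.uint8),*b)])
    for m,s,c in blobs((I.max(2)<65).astype(np.uint8),*b,amin=5): print('dark',s,c.round(1),cv2.minAreaRect(np.argwhere(m)[:,::-1].astype(np.float32)))
E
```

```text
top eggs [(np.int32(203), array([244.3, 185.8])), (np.int32(175), array([218. , 194.8])), (np.int32(208), array([238.5, 211.6]))]
dark [225 188  10  11  73] [229.8 193. ] ((229.75001525878906, 193.25), (7.071067810058594, 10.60660171508789), 45.0)
dark [265 206   7  15  21] [268.2 212.9] ((268.17755126953125, 213.073974609375), (1.307692527770996, 15.2307710647583), 22.61986541748047)
side eggs [(np.int32(244), array([306.6, 176.1])), (np.int32(262), array([326.1, 176.3]))]
dark [311 151  12  13 122] [316.5 156.9] ((316.5, 157.0), (12.0, 11.0), 90.0)
dark [334 150  11  15 147] [339.4 156.8] ((339.0, 157.0), (14.0, 10.0), 90.0)
```

View pics/c7.png

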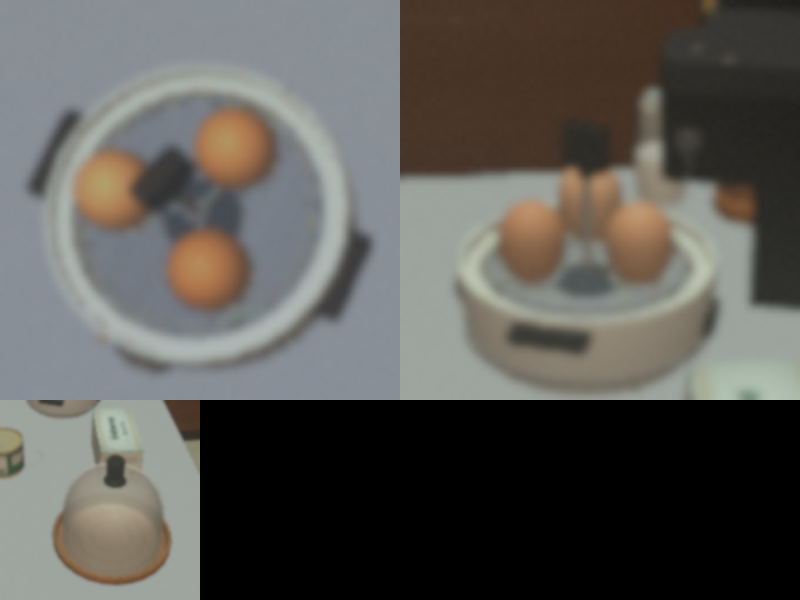

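The lid stands in the trivet, and the three eggs are visible around the grip. In the top crop the eggs are at about (235,147), (115,188) and (207,270), with the grip at (165,178). In the side crop the grip is 44 px wide.

```bash
python3 - <<'E'
from h import *
E=[plane('top',(195+x*85/400,155+y*85/400),.082)[:2] for x,y in((235,147),(113,188),(208,270))]
c=np.mean(E,0);print('eggs',np.round(E,3),'c',c)
for e in E: print(np.linalg.norm(e-c),np.degrees(np.arctan2(*(e-c)[::-1])))
print('grip tri',tri((229.8,193),(316.5,154.7)),'top',plane('top',(229.8,193),.14))
print('side eggs',[ (plane('side',p,.082)).round(4) for p in((306.6,176.1),(326.1,176.3))])
# grip silhouette extents per candidate yaw, at (.521,.2)
for yaw in [np.degrees(np.arctan2(*(e-c)[::-1])) for e in E]:
    a=np.radians(yaw);u=np.array([np.cos(a),np.sin(a)]);v=np.array([-u[1],u[0]])
    P=[[*(np.array([.521,.2])+i*.016*u+j*.007*v),.14+k*.015] for i in(-1,1) for j in(-1,1) for k in(-1,1)]
    for n in('top','side'):
        q=np.array([proj(n,p) for p in P]);print(round(yaw),n,q.min(0).round(1),q.max(0).round(1),cv2.minAreaRect(q.astype(np.float32)))
E
```

```text
eggs [[0.55  0.184]
 [0.526 0.246]
 [0.484 0.193]] c [0.52003565 0.20725812]
0.03833472413791842 -38.227029051757015
0.03885788888511162 81.49136899220392
0.0387631119820414 -157.69907812460664
grip tri (array([0.51956615, 0.20265238, 0.15063642]), np.float64(0.00499235349061586)) top [0.5192853  0.20514328 0.14      ]
side eggs [array([0.4952, 0.2151, 0.082 ]), array([0.549 , 0.2086, 0.082 ])]
-38 top [223.6 183.8] [240.3 200.7] ((232.0486602783203, 192.25827026367188), (9.918730735778809, 14.323284149169922), 42.410709381103516)
-38 side [309.7 151.6] [322.7 166.4] ((316.1872863769531, 158.97581481933594), (15.346582412719727, 12.50600528717041), 14.791206359863281)
81 top [223.1 186.7] [240.8 197.8] ((231.94371032714844, 192.27145385742188), (17.354755401611328, 8.21098518371582), 10.477595329284668)
81 side [313.2 151.3] [319.2 166.7] ((316.17352294921875, 159.0055389404297), (15.421689987182617, 5.9640278816223145), 89.95484161376953)
-158 top [225.6 183.5] [238.4 201. ] ((231.96803283691406, 192.28530883789062), (17.030704498291016, 7.998326778411865), 71.62931060791016)
-158 side [309.6 151.7] [322.8 166.3] ((316.2857971191406, 158.97369384765625), (12.525586128234863, 14.929949760437012), 77.84014129638672)
```

Emit:
move_arm --moves '[[[0.007, 0.02, 0, 0, 0, 1, 0.06], [0.021, 0.06, 0, 0, 0, 5, 0.06], [0.038, 0.107, 0, 0, 0, 9, 0.06], [0.055, 0.155, 0, 0, 0, 13, 0.06], [0.073, 0.204, 0, 0, 0, 17, 0.06], [0.091, 0.254, 0, 0, 0, 20, 0.06], [0.108, 0.302, 0, 0, 0, 22, 0.06], [0.123, 0.344, 0, 0, 0, 23, 0.05], [0.132, 0.368, 0, 0, 0, 23.7, 0.045], [0.135, 0.377, 0.02, 0, 0, 23.7, 0.045], [0.135, 0.377, 0.06, 0, 0, 23.7, 0.045], [0.135, 0.377, 0.09, 0, 0, 23.7, 0.045]]]'

```text
t: 13.1
position: [0.5196, 0.2038, 0.1824]
ee_rot: [-1.023, -2.968, 0.004]
ft_force: [0.4, -1.0, 0.9]
finger_gap: 0.519
grip_force: 0.0
```

```bash
python3 - <<'E'
from h import *
s=env.get_state();p=s['position'];print(s['t'],p,R.from_rotvec(s['ee_rot']).as_matrix().round(3),s['finger_gap'])
S=env.read_camera('side');T=env.read_camera('top')
cv2.imwrite('pics/c8.png',np.hstack([cv2.resize(T[150:230,190:270],(400,400),interpolation=2),cv2.resize(S[110:190,275:355],(400,400),interpolation=2)]))
print(proj('side',p),proj('top',p))
print(R.from_matrix(np.array([[-.787,.617,0],[.617,.787,0],[0,0,-1]])).as_rotvec())
E
```

```text
13.1 [0.51964203 0.20382627 0.18239808] [[-0.788  0.616 -0.003]
 [ 0.616  0.788 -0.002]
 [ 0.001 -0.003 -1.   ]] 0.5194405165895798
[315.51194937 143.62760035] [226.00771765 188.70409711]
[1.02529288 2.96957554 0.        ]
```

View pics/c8.png

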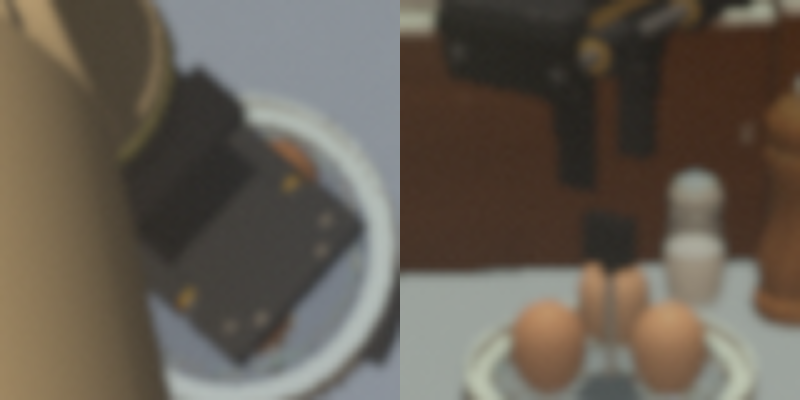

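The side crop shows the finger midpoint at about 608, directly above the grip at about 610, with the eggs well below. I descend and close softly.

Emit:
move_arm --moves '[[[0, 0, 0.015, 0, 0, 0, 0.045], [0, 0, 0.03, 0, 0, 0, 0.045], [0, 0, 0.045, 0, 0, 0, 0.045], [0, 0, 0.056, 0, 0, 0, 0.045], [0, 0, 0.061, 0, 0, 0, 0.045], [0, 0, 0.061, 0, 0, 0, 0.035], [0, 0, 0.061, 0, 0, 0, 0.03], [0, 0, 0.061, 0, 0, 0, 0.026]]]' --newtons 4

```text
t: 14.2
position: [0.5212, 0.2043, 0.125]
ee_rot: [1.025, 2.969, 0.001]
ft_force: [-0.5, -0.3, -0.4]
finger_gap: 0.325
grip_force: 0.0
```

Emit:
move_arm --moves '[[[0, 0, 0, 0, 0, 0, 0.024], [0, 0, 0, 0, 0, 0, 0.022], [0, 0, 0, 0, 0, 0, 0.02], [0, 0, 0, 0, 0, 0, 0.018], [0, 0, 0, 0, 0, 0, 0.016], [0, 0, 0, 0, 0, 0, 0.014], [0, 0, 0, 0, 0, 0, 0.012], [0, 0, 0, 0, 0, 0, 0.01]]]' --newtons 4

```text
t: 15.2
position: [0.5213, 0.2043, 0.1249]
ee_rot: [1.024, 2.969, 0.001]
ft_force: [2.9, 2.5, 2.9]
finger_gap: 0.162
grip_force: 4.0
```

Emit:
move_arm --moves '[[[0, 0.0005, 0.001, 0, 0, 0, 0.008], [0, 0.001, 0.002, 0, 0, 0, 0.006], [0, 0.001, 0.002, 0, 0, 0, 0.006]]]' --newtons 6

```text
t: 15.58
position: [0.522, 0.2061, 0.1234]
ee_rot: [1.023, 2.97, 0.004]
ft_force: [2.0, 3.8, 8.5]
finger_gap: 0.16
grip_force: 6.0
```

Emit:
move_arm --moves '[[[0, 0.001, -0.001, 0, 0, 0, 0.005], [0, 0.001, -0.002, 0, 0, 0, 0.005], [0, 0.001, -0.002, 0, 0, 0, 0.005], [0, 0.001, -0.002, 0, 0, 0, 0.005]]]' --newtons 12

```text
t: 16.08
position: [0.5214, 0.2051, 0.1238]
ee_rot: [-1.024, -2.968, 0.003]
ft_force: [0.2, 0.5, -1.4]
finger_gap: 0.156
grip_force: 12.0
```

Side force relieved. I grip firmly and lift slowly.

Emit:
move_arm --moves '[[[0, 0, 0, 0, 0, 0, 0.005], [0, 0, 0, 0, 0, 0, 0.005], [0, 0, -0.002, 0, 0, 0, 0.005], [0, 0, -0.005, 0, 0, 0, 0.005], [0, 0, -0.008, 0, 0, 0, 0.005], [0, 0, -0.012, 0, 0, 0, 0.005], [0, 0, -0.015, 0, 0, 0, 0.005], [0, 0, -0.015, 0, 0, 0, 0.005]]]' --newtons 35

```text
t: 17.08
position: [0.5223, 0.2058, 0.1399]
ee_rot: [1.024, 2.97, 0.001]
ft_force: [0.5, 0.4, -4.4]
finger_gap: 0.156
grip_force: 35.0
```

```bash
python3 - <<'E'
from h import *
s=env.get_state();print(s['t'],s['position'],s['ft_force'],s['moment'].round(3),s['ee_rot'])
E
```

```text
17.075 [0.52233774 0.20580529 0.13988773] [ 0.45119904  0.35288898 -4.37450653] [-0.076  0.015 -0.008] [1.02444324e+00 2.96953440e+00 8.91098682e-04]
```

Emit:
move_arm --moves '[[[0, 0, -0.003, 0, 0, 0, 0.005], [0, 0, -0.008, 0, 0, 0, 0.005], [0, 0, -0.015, 0, 0, 0, 0.005], [0, 0, -0.024, 0, 0, 0, 0.005], [0, 0, -0.034, 0, 0, 0, 0.005], [0, 0, -0.044, 0, 0, 0, 0.005], [0, 0, -0.054, 0, 0, 0, 0.005], [0, 0, -0.064, 0, 0, 0, 0.005], [0, 0, -0.074, 0, 0, 0, 0.005], [0, 0, -0.083, 0, 0, 0, 0.005], [0, 0, -0.089, 0, 0, 0, 0.005], [0, 0, -0.092, 0, 0, 0, 0.005]]]'

```text
t: 18.58
position: [0.5222, 0.2057, 0.2319]
ee_rot: [1.025, 2.97, 0.0]
ft_force: [-0.6, 0.1, -3.8]
finger_gap: 0.158
grip_force: 35.0
```

```bash
python3 - <<'E'
from h import *
s=env.get_state();print(s['t'],s['position'],s['ft_force'],s['moment'].round(3),s['ee_rot'])
S=env.read_camera('side')
cv2.imwrite('pics/c9.png',cv2.resize(S[80:220,250:390],(600,600),interpolation=2))
# cooker rim outer circle from the clear early top picture, plane z=.064
T=cv2.imread('pics/t7.png');g=T.astype(int)
m=((g[...,0]-g[...,2]<18)&(g.min(2)>150)).astype(np.uint8);k=blobs(m,195,160,275,240)
m,b,c=max(k,key=lambda k:k[1][4]);h=cv2.convexHull(np.argwhere(m)[:,::-1].astype(np.int32))
print('rim',b,plane('top',cv2.fitEllipse(h)[0],.064),[cv2.minEnclosingCircle(np.array([plane('top',p,.064)[:2] for p in h[:,0].astype(float)],np.float32))])
E
```

```text
18.575 [0.52224261 0.20571579 0.23186299] [-0.55124494  0.09351217 -3.78376573] [-0.089 -0.039 -0.014] [1.02455965e+00 2.96966330e+00 3.76975185e-04]
rim [205 169  64  63 774] [0.51840561 0.20538778 0.064     ] [((0.5207071304321289, 0.20724278688430786), 0.08082571625709534)]
```

View pics/c9.png

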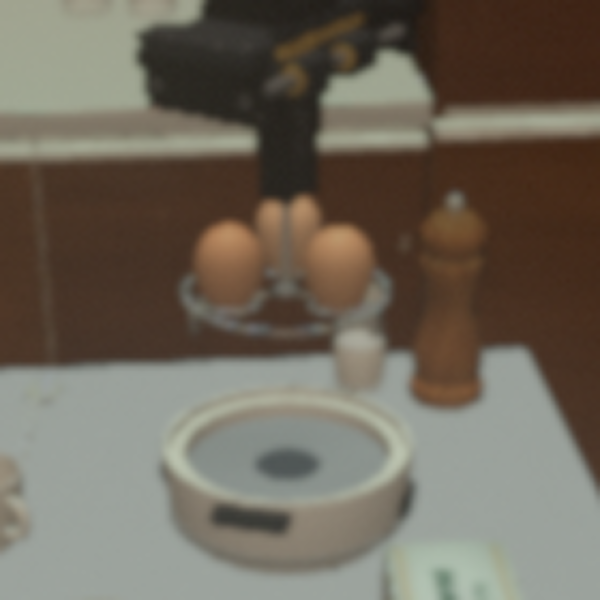

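The rack is held up level with all three eggs seated, and its centre (column 287) is over the cooker's centre (287). Its feet are about 9 cm above the rim. I let it settle and hand in.

Emit:
move_arm --moves '[[[0, 0, 0, 0, 0, 0, 0.005], [0, 0, 0, 0, 0, 0, 0.005], [0, 0, 0, 0, 0, 0, 0.005], [0, 0, 0, 0, 0, 0, 0.005], [0, 0, 0, 0, 0, 0, 0.005], [0, 0, 0, 0, 0, 0, 0.005]]]'

```text
t: 19.38
position: [0.5222, 0.2057, 0.2315]
ee_rot: [-1.025, -2.97, -0.0]
ft_force: [-0.1, 0.2, -3.1]
finger_gap: 0.156
grip_force: 35.0
```

```bash
python3 -c "
from workcell import env
print(env.close_job())"
```

```text
the job is handed in; nothing more can be done
None
```

The job is handed in at about 19 s: the lid stands flat inside the trivet's rim, and the rack with all three eggs is held level and still above the cooker, its feet about 9 cm over the rim; the judged result was not reported back.

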